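Fit the probe and draw the pot gauge's boom out to the mark

TASK

Set up the pot gauge for a reading: take the green-headed probe from the rack and push it down into the brass guide at the tip of the stowed boom until its collar rests on the brass, and let go of it. Then grip the boom's black head so that its orange lock button is squeezed in, draw the boom out until its blue pointer stands at the red marker on the scale (anywhere within the marker's 8 mm width), and finish still holding it there with the button squeezed: the boom is sprung and runs back if you let go. Leave the red marker, the pot on the gauge, the other probes and everything else on the bench where they are.

Things in the scene. Friction and masses are not known exactly. Their poses are not given: they have to be found in the camera images.
- gauge: Bench gauge, fixed (place and yaw vary). Origin: underside centre of its dark steel base plate, 130 x 420 (y) x 12 mm. Boom slides out along its +y; x is across, z up. A column (45 mm square, y -105 mm) carries an aluminium sleeve (36 mm wide, y -190 to -45 mm, top z 176 mm) with white scale on top (ticks each 5 mm), then a black collar (to y -10 mm, x -20 to +26 mm). Boom axis at z 160 mm
- boom (a joint): how far the boom is drawn out, in m: 0 stowed (at the start), at most 0.11; it moves along the gauge's +y. A return spring pulls it home with 2 N when stowed, 4 N at 0.1. Stowed with the button out, a latch holds it: it gives 1 to 2 mm and no more
- lock_button (a joint): how far the orange lock button is squeezed in, in m: 0 out, 0.006 fully in (stop). Spring: 2 N to start, 5 N fully in. Beyond about 0.004 the latch is clear of the collar and the boom can be drawn out; keep it squeezed
- marker (a joint): place of the red marker along the scale, in m: equal to the boom value at which the pointer stands at the marker's middle (0.05 to 0.095). It does not move unless pushed
- boom_grip (a point): on the boom: where to grip its black head from above (mid-length, mid-height, z 160 mm), fingers closing along the gauge's x. Head 40 mm long (y), 32 mm tall. Its plain face is 11 mm from this point on the -x side; the orange button pad (40 mm long, 24 mm tall) is on the +x side, its face 27 mm away when out, 21 mm fully in: grip width 38 mm out, 32 mm squeezed. Axes as the gauge's
- guide_mouth (a point): centre of the upper end of the hole in the brass guide block at the boom's tip (26 x 26 x 30 mm, top at z 175 mm); the hole runs straight down right through, 8 mm in diameter with a 3 mm chamfer at the mouth; 50 mm beyond the grip point along the gauge's y. Axes as the gauge's. Moves with the boom
- pointer (a point): tip of the boom's blue pointer (2.4 mm wide) on the scale; moves with the boom. Axes as the gauge's
- mark (a point): middle of the red marker (8 mm wide along the scale), beside the pointer's path, at the pointer's height. Axes as the gauge's
- rack: blue probe rack, 150 x 40 x 70 mm block, fixed (position and yaw vary), origin at the centre of its underside; three holes along its x axis, 50 mm apart, the middle one at the centre; a probe stands in each, collar resting on the top, in any order
- probe_green: green-headed probe, 35 g, the one to fit. Origin: lower tip of its steel rod; z axis runs up to the head. Rod 6 mm in diameter, 60 mm long, tip tapered over 3 mm; collar 18 mm in diameter (z 60 to 63 mm); round head 13 mm in diameter up to z 100 mm: grip it at z 85 mm. In the rack the tip is 10 mm above the bench; fully in the guide it is 60 mm below the mouth
- probe_orange: probe of the same size with orange head, stays in the rack; origin at its tip
- probe_violet: probe of the same size with violet head, stays in the rack; origin at its tip
- pot: the lime pot on the gauge's base plate under the boom's path (gauge y 147.5 mm, top at z 107 mm), rim down, 110 mm across the rim, 80 mm across the top, 95 mm tall, loose between three dowels; origin at the centre of its rim plane
- stack_a: stack of four nested lime pots, rim down (bystander); origin on its underside
- stack_b: stack of three nested lime pots, rim down (bystander); origin on its underside
- spray_can: white spray can with red cap, standing (bystander); origin on its underside
- scraper: brass-bladed scraper with wooden handle, lying (bystander); origin on its underside
- caliper: digital caliper, lying flat (bystander); origin on its underside

How it is judged:
By the outcome, as a careful person would: the job done as asked, in the order asked, and still so for the second after the job is handed in, while the arm keeps its last pose, push and grip.
It also fails if it takes over 61 s, if anything falls off the work surface, if the arm or the gripper's body presses on something with over 40 N, if the wrist force passes 120 N, or if a joint passes its speed limit or range.

ROBOT

A 6-joint arm with a two-finger parallel gripper is mounted at the origin on the work surface. World frame = base frame: x ahead of the robot, y to its left, z up, the work surface at z = 0. Lengths are in mm, angles in rad, forces in N, time in s.
With the tool pointing down it reaches from about 350 to 975 mm from the base axis. Payload 7.1 kg.
Tool frame: the origin (TCP) lies midway between the tips of the shut fingers; the grasp point (between the pads) lies 19 mm behind it; z points along the fingers, y is the line along which they close (so a half turn about z gives the same grasp; the last joint's range is limited). The gripper opens to 88 mm and grips with 3 to 60 N. Pads are 20 mm wide; open, the fingers measure 115 mm over their backs; the gripper's body (75 mm by 178 mm) begins 61 mm behind the grasp point.
Start: joints at [1.282, 0.423, 1.63, -0, 1.089, -0.019], TCP at [166.555, 602.382, 222.675] pointing down, gripper open.
Joint ranges: [-3, 3], [-0.9, 2.11], [0.09, 2.58], [-1.31, 4.45], [0.11, 2.69], [-2.54, 2.54]. Speed limits (rad/s): [2.39, 2.39, 3.01, 3.14, 3.14, 3.14].

INTERFACE

Orientations are given as a rotation vector (axis times angle).
In Python, from workcell import ctrl gives the robot as it stands. The module is installed in compiled form; this text tells all that it offers.
- The arm moves only by the tool servo_tool, never from a script. Its argument "increments" is a list of rows, each a list of 7 numbers: the shift along the world's x, y, z in cm, then the turn, a rotation vector about the world's x, y, z in degrees, then the opening, from -1 (shut) to 1 (fully open). A call has 1 to 20 rows; each row is the pose to reach, as a shift and turn from the pose commanded when the call began; what a row does not reach only later rows make up. A row lasts 1/12 s, in which the tool goes at most 41.7 mm and 7.16 degrees, less where a joint would pass 70% of its speed; a pose out of reach is approached as far as the arm can. A call with a gripper value outside its range is refused whole. The fingers move at their own pace and stop on an object; the grip force is fixed at half the most. Time passes only in rows, so rows that repeat a pose let the fingers close. It gives the time, the measured TCP pose, the force, the opening and the grip force at its end, in the units of the state.
- ctrl.get_obs(): the state, without advancing time (a new reading comes with each control period).
- ctrl.get_image(name): name is "side" or "top"; returns a dict with "image" (384x512x3 uint8, red, green, blue), "fx", "fy", "cx", "cy" (pixels), "extrinsics" (4x4, takes a point from camera to world coordinates). Camera axes: x right, y up, looking along -z (the intrinsics and any distortion apply to the point x, -y, -z); pixel columns grow to the right and rows downward; lengths in mm; the calibration is good to about 2 mm. A picture is of the moment at which its call begins. There is no depth.
- ctrl.close_job(): hands the job in; it is judged then, once.
The state is a dict: "t": time; "qpos": joint angles; "qvel": joint speeds; "joint_torque": joint torques, N m; "ee_pos": TCP position; "orientation": TCP orientation; "ft_force": force on the tool from outside, world axes, zero at the start; "moment": the same for the moment, N m; "width": finger opening in mm; "grasp_force": force on a finger pad.
Only numpy, scipy, OpenCV 4.12 (cv2) and the standard library are available. Lean on these libraries where they do the work, as an engineer would, in place of code of your own. Each camera call takes 0.05 s, during which the arm holds its last target. There are 200 camera calls.

## Working session

There is one attempt and no reset: what is moved stays moved. The work goes in short steps, Python scripts to look and compute and a tool call to move; the robot and the scene stay as the last step left them, time stands still between calls to the robot, and variables do not carry over. Pictures are saved under pics/ and viewed, at most 10 in all, crops included, and the job is handed in when it is done.

Besides the shell and the picture viewer there is one more tool, called after "Emit:" as a command line: name --pt "numbers of a row" for each row, then --argument value for the rest. servo_tool: Moves the arm, as the interface text tells. Its arguments: {"type":"object","properties":{"increments":{"type":"array","items":{"type":"array","items":{"type":"number"}}}},"required":["increments"]}

```bash
mkdir -p pics
python3 - <<'E'
from workcell import ctrl
import cv2,numpy as np
for n in("side","top"):
    d=ctrl.get_image(n); cv2.imwrite(f"pics/{n}0.png",cv2.resize(d["image"][:,:,::-1],(800,600),interpolation=cv2.INTER_CUBIC)); np.save(f"{n}0.npy",d["image"])
    print(n,{k:np.round(v,3).tolist() if k=="extrinsics" else v for k,v in d.items() if k!="image"})
o=ctrl.get_obs();print(o)
E
```

```text
side {'fx': 377.97756835011376, 'fy': 377.97756835011376, 'cx': 255.2181005830468, 'cy': 189.15061129915958, 'extrinsics': [[-0.987, 0.087, -0.137, 397.424], [-0.161, -0.613, 0.774, 997.707], [-0.017, 0.786, 0.618, 906.203], [0.0, 0.0, 0.0, 1.0]]}
top {'fx': 417.63445760210703, 'fy': 417.63445760210703, 'cx': 256.03496048098054, 'cy': 187.7277642743336, 'extrinsics': [[0.008, 0.982, -0.191, 301.582], [-1.0, 0.01, 0.009, 9.543], [0.011, 0.191, 0.982, 1514.318], [0.0, 0.0, 0.0, 1.0]]}
{'t': 0.1, 'qpos': array([ 1.28199334e+00,  4.23771065e-01,  1.63059252e+00, -1.89798546e-05,
        1.08858188e+00, -1.89921939e-02]), 'qvel': array([ 5.26803697e-05, -2.69430087e-03, -2.39212953e-03,  1.74775282e-03,
       -1.64876356e-07,  1.65434369e-05]), 'joint_torque': array([ 1.68750821e-04, -5.45615888e+01, -2.74325931e+01,  6.44656294e-02,
        1.87730254e-02,  1.25203459e-05]), 'ee_pos': array([166.42942435, 601.92633532, 221.9835486 ]), 'orientation': array([-4.22493956e-01, -3.11286047e+00,  2.10378821e-03]), 'ft_force': array([ 0.1140824 , -0.40707876,  0.58902393]), 'moment': array([ 0.00143786, -0.0260666 ,  0.01928436]), 'grasp_force': 0.0, 'width': 87.77907015999241}
```

View pics/side0.png

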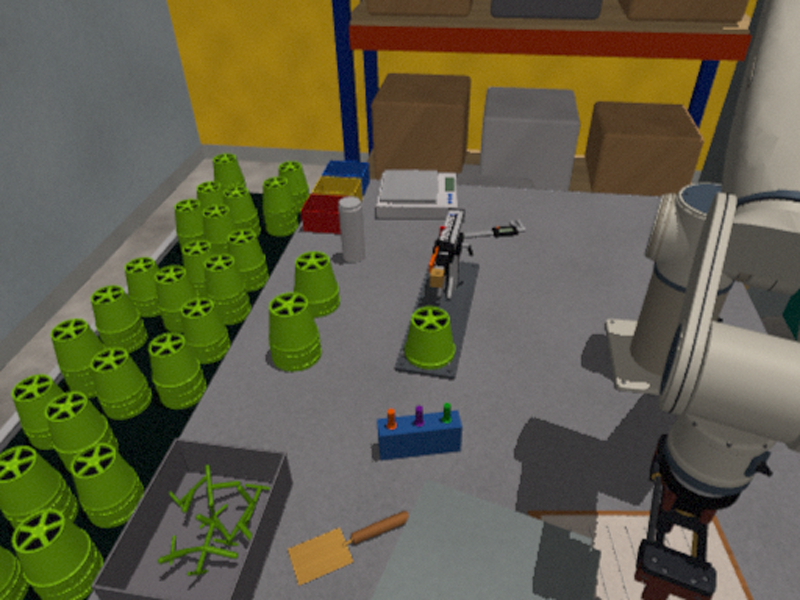

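View pics/top0.png

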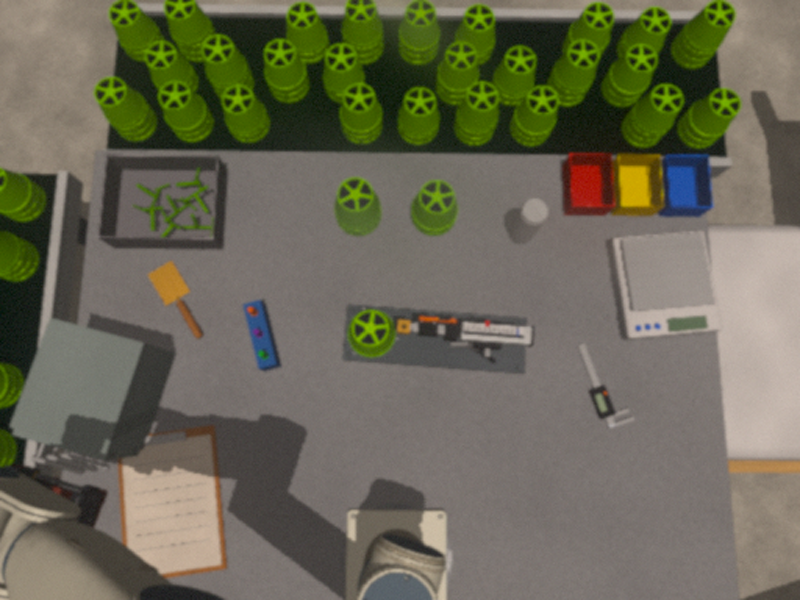

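Side view: gauge with guide near (438,275), green probe at (447,412) at the right end of the rack. Top view: green probe at (263,354), brass guide (403,327), orange button (437,320), red marker (488,323). Now I'll measure.

```bash
cat > h.py <<'E'
import numpy as np,cv2
from workcell import ctrl
def grab(n):
    d=ctrl.get_image(n); return d
def ray(d,u,v):
    E=d["extrinsics"]; r=np.array([(u-d["cx"])/d["fx"],-(v-d["cy"])/d["fy"],-1.])
    r=E[:3,:3]@r; return E[:3,3],r/np.linalg.norm(r)
def onz(d,u,v,z):
    c,r=ray(d,u,v); return c+r*(z-c[2])/r[2]
def tri(a,pa,b,pb):
    c1,r1=ray(a,*pa); c2,r2=ray(b,*pb)
    t=np.linalg.lstsq(np.c_[r1,-r2],c2-c1,rcond=None)[0]
    p,q=c1+r1*t[0],c2+r2*t[1]; return (p+q)/2,np.linalg.norm(p-q)
def blobs(img,lo,hi,box,amin=3):
    h=cv2.cvtColor(img,cv2.COLOR_RGB2HSV); m=cv2.inRange(h,np.array(lo),np.array(hi))
    x0,y0,x1,y1=box; k=np.zeros_like(m);k[y0:y1,x0:x1]=m[y0:y1,x0:x1]
    n,l,s,c=cv2.connectedComponentsWithStats(k)
    return [(c[i].round(2).tolist(),s[i].tolist()) for i in range(1,n) if s[i][4]>=amin]
E
python3 - <<'E'
from h import *
S=grab("side");T=grab("top")
def crop(d,x0,y0,w,h,f): return cv2.resize(d["image"][y0:y0+h,x0:x0+w,::-1],None,fx=f,fy=f,interpolation=cv2.INTER_CUBIC)
a=crop(T,215,185,132,60,6);b=crop(S,240,125,100,125,4)
cv2.imwrite("pics/topg.png",a);cv2.imwrite("pics/sideg.png",b)
# rack
for n,d,box in(("top",T,(150,185,185,240)),("side",S,(235,250,300,300))):
    for c,lo,hi in(("blue",(105,120,40),(125,255,255)),("green",(45,120,30),(80,255,255)),("orange",(3,150,80),(18,255,255)),("violet",(132,80,30),(165,255,255))):
        print(n,c,blobs(d["image"],lo,hi,box))
for n,d,box in(("top",T,(220,185,345,245)),("side",S,(250,130,310,190))):
    for c,lo,hi in(("orangered",(0,150,80),(14,255,255)),("brass",(15,90,80),(28,255,255)),("red",(172,120,60),(179,255,255)),("blue",(100,120,40),(130,255,255))):
        print(n,c,blobs(d["image"],lo,hi,box))
E
```

```text
top blue [([167.38, 215.1], [158, 193, 19, 43, 347])]
top green [([167.96, 226.7], [165, 224, 6, 6, 23])]
top orange [([161.0, 198.5], [159, 197, 5, 4, 14])]
top violet [([164.47, 212.68], [162, 211, 6, 5, 19])]
side blue [([267.97, 278.8], [242, 263, 53, 31, 1204])]
side green [([285.6, 264.33], [283, 258, 6, 13, 57])]
side orange [([250.0, 268.02], [248, 262, 6, 13, 51])]
side violet [([267.79, 265.84], [266, 260, 5, 13, 57])]
top orangered [([278.97, 204.23], [268, 202, 25, 5, 70]), ([311.4, 206.2], [311, 205, 2, 3, 5])]
top brass [([257.85, 208.43], [253, 204, 11, 10, 93])]
top red []
top blue []
side orangered [([282.25, 146.0], [282, 145, 2, 3, 4]), ([277.0, 165.32], [275, 158, 6, 17, 44])]
side brass [([279.38, 177.23], [275, 172, 9, 12, 92])]
side red []
side blue []
```

View pics/topg.png

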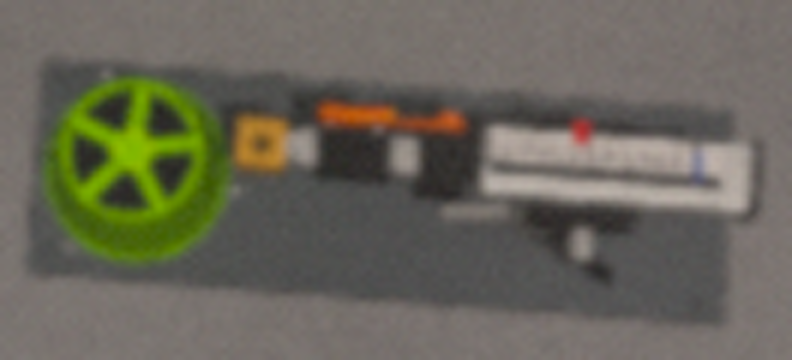

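View pics/sideg.png

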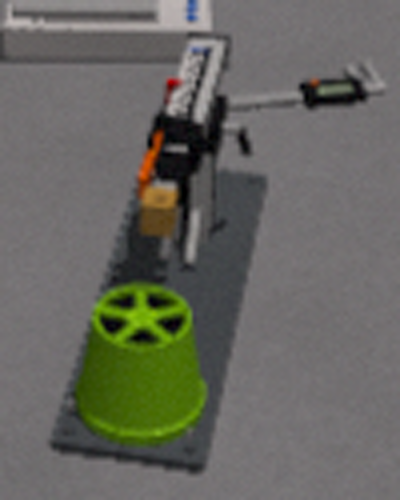

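Crops show: guide hole at top-crop (262,143), head 320–388, red marker (582,131), blue pointer (698,163); the rack and gauge are clear of obstructions.

Run:
```python
from h import *
np.set_printoptions(precision=1,suppress=True)
S=grab("side");T=grab("top")
pt={'g':(167.96,226.7),'o':(161.,198.5),'v':(164.47,212.68)}
ps={'g':(285.6,264.33),'o':(250.,268.02),'v':(267.79,265.84)}
P={}
for k in pt:
    p,e=tri(T,pt[k],S,ps[k]); P[k]=onz(T,*pt[k],105)
    print(k,"tri",p,e,"top@105",P[k],"side@93",onz(S,*ps[k],93))
d=P['g']-P['o'];print("rack line deg",np.degrees(np.arctan2(d[1],d[0])),"len",np.linalg.norm(d[:2]))
# hole: dark centroid in brass
im=T["image"].astype(float); g=im[205:213,254:263].sum(2); w=np.clip(np.median(g)-g,0,None)
w[0]=w[-1]=0;w[:,0]=w[:,-1]=0; w[w<w.max()*.3]=0
yy,xx=np.mgrid[205:213,254:263]; h=((w*xx).sum()/w.sum(),(w*yy).sum()/w.sum()); print("hole px",h, g.astype(int))
G=onz(T,*h,173);print("guide",G)
c=lambda x,y:((x+.5)/6-.5+215,(y+.5)/6-.5+185)
C=[onz(T,*c(*q),12) for q in((42,62),(733,106),(723,322),(30,273))]
for q in C: print("corner",q)
ctr=sum(C)/4; print("base ctr",ctr)
for a,b in((1,0),(2,3)): e=C[a]-C[b]; e=-e; print("yaw of +y",np.degrees(np.arctan2(e[1],e[0]))," len",np.linalg.norm(e))
for n,q,z in(("marker",(582,131),178),("pointer",(698,163),178),("headL",(320,155),176),("headR",(388,155),176),("orange face",(357,103),172),("sleeveTL",(487,122),176),("sleeveTR",(755,142),176),("sleeveBR",(748,213),176),("sleeveBL",(482,192),176),("brassL",(235,143),175),("brassR",(287,146),175)):
    print(n,onz(T,*c(*q),z))
p,e=tri(T,h,S,(279.4,174.5));print("guide tri",p,e)
```

```text
g tri [440.7 295.5  86.6] 0.3781195201329729 top@105 [439.1 291.8 105. ] side@93 [440.2 301.   93. ]
o tri [537.2 323.9  87.7] 1.4572697338323453 top@105 [535.1 320.1 105. ] side@93 [535.6 328.4  93. ]
v tri [488.7 309.4  88.1] 0.06729471134309563 top@105 [486.5 305.9 105. ] side@93 [488.2 313.5  93. ]
rack line deg -163.54011770123978 len 100.11672598061473
hole px (np.float64(258.07798165137615), np.float64(208.52522935779817)) [[232 305 328 323 317 326 329 316 273]
 [255 319 343 345 334 345 340 336 323]
 [262 321 328 309 298 309 332 360 381]
 [274 331 318 267 245 257 310 373 410]
 [283 338 329 281 245 257 319 380 417]
 [289 354 358 320 286 315 337 380 398]
 [303 337 333 322 337 343 359 371 356]
 [262 276 292 296 296 309 323 321 290]]
guide [494.1 -10.4 173. ]
corner [566.  120.8  12. ]
corner [ 543.2 -299.6   12. ]
corner [ 412.4 -289.9   12. ]
corner [437.7 124.9  12. ]
base ctr [489.8 -85.9  12. ]
yaw of +y 86.89252303229564  len 421.03751395715204
yaw of +y 86.49750339640426  len 415.5430453885646
marker [ 502.  -183.4  178. ]
pointer [ 485.2 -245.7  178. ]
headL [487.8 -42.2 176. ]
headR [488.2 -78.8 176. ]
orange face [517.  -62.3 172. ]
sleeveTL [ 506.7 -132.4  176. ]
sleeveTR [ 497.2 -277.2  176. ]
sleeveBR [ 458.7 -272.3  176. ]
sleeveBL [ 468.6 -129.3  176. ]
brassL [494.    3.7 175. ]
brassR [492.7 -24.4 175. ]
guide tri [494.3 -10.4 171.2] 0.20222668127009322
```

Run:
```python
from h import *
np.set_printoptions(precision=1,suppress=True)
S=grab("side");T=grab("top")
f=1.5625
for a,b in(((145,340),(430,485)),((105,455),(600,545))):
    print(tri(T,(a[0]/f,a[1]/f),S,(b[0]/f,b[1]/f)))
```

```text
(array([451.1, 514.6, 188.7]), np.float64(12.8442478839882))
(array([226.2, 572.7, 194.1]), np.float64(8.207031881309696))
```

Emit:
servo_tool --pt "0 -4 1 0 0 0 0.36" --pt "0 -8 2 0 0 4 0.36" --pt "3 -12 2 0 0 11.5 0.36" --pt "6 -15 2 0 0 11.5 0.36" --pt "9 -18 2 0 0 11.5 0.36" --pt "12 -20 2 0 0 11.5 0.36" --pt "15 -22 2 0 0 11.5 0.36" --pt "18 -24 2 0 0 11.5 0.36" --pt "21 -26 0 0 0 11.5 0.36" --pt "24 -28.5 -2 0 0 11.5 0.36" --pt "27.4 -30.7 -4 0 0 11.5 0.36" --pt "27.4 -30.7 -7 0 0 11.5 0.36" --pt "27.4 -30.7 -7 0 0 11.5 0.36" --pt "27.4 -30.7 -7 0 0 11.5 0.36" --pt "27.4 -30.7 -7 0 0 11.5 0.36" --pt "27.4 -30.7 -7 0 0 11.5 0.36"

```text
t: 1.73
ee_pos: [440.6, 296.6, 154.3]
orientation: [0.106, 3.138, 0.002]
ft_force: [0.2, -0.4, -0.2]
width: 59.5
grasp_force: 0.0
```

Run:
```python
from h import *
S=grab("side");T=grab("top")
a=cv2.resize(S["image"][205:305,220:340,::-1],None,fx=4,fy=4,interpolation=cv2.INTER_CUBIC)
b=cv2.resize(T["image"][180:280,130:210,::-1],None,fx=4,fy=4,interpolation=cv2.INTER_CUBIC)
cv2.imwrite("pics/hover.png",np.hstack([a,b]));print(ctrl.get_obs()["ee_pos"])
```

```text
[440.62588331 296.60643927 154.29616411]
```

View pics/hover.png

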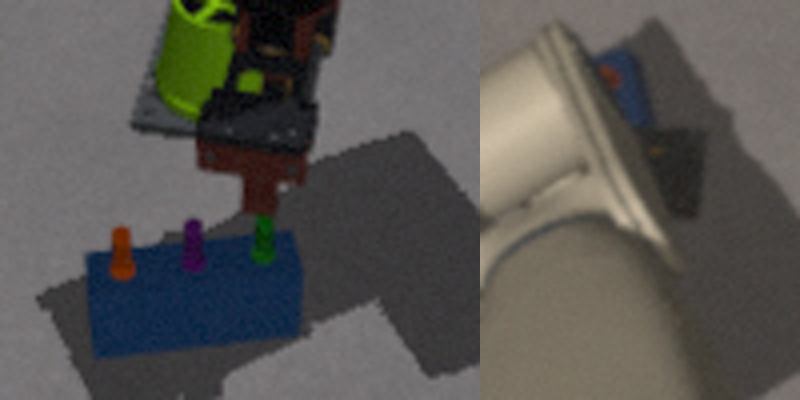

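The side view shows the near finger at (261,213) in line with the green head (264,235); descend and close.

Emit:
servo_tool --pt "0 0 -2 0 0 0 0.36" --pt "0 0 -4 0 0 0 0.36" --pt "0 0 -6 0 0 0 0.36" --pt "0 0 -7.4 0 0 0 0.36" --pt "0 0 -7.4 0 0 0 0.36" --pt "0 0 -7.4 0 0 0 0.36" --pt "0 0 -7.4 0 0 0 0.0" --pt "0 0 -7.4 0 0 0 -0.3"

```text
t: 2.5
ee_pos: [441.3, 296.1, 80.1]
orientation: [0.108, 3.138, 0.002]
ft_force: [-0.2, 0.2, -0.3]
width: 49.8
grasp_force: 0.0
```

Emit:
servo_tool --pt "0 0 0 0 0 0 -0.55" --pt "0 0 0 0 0 0 -0.55" --pt "0 0 0 0 0 0 -0.6" --pt "0 0 0 0 0 0 -0.6"

```text
t: 2.83
ee_pos: [440.7, 295.4, 79.0]
orientation: [0.109, 3.139, 0.0]
ft_force: [-0.0, 0.2, -0.1]
width: 22.9
grasp_force: 0.0
```

Emit:
servo_tool --pt "0 0 0 0 0 0 -0.65" --pt "0 0 0 0 0 0 -0.68" --pt "0 0 0 0 0 0 -0.68" --pt "0 0 0 0 0 0 -0.68"

```text
t: 3.17
ee_pos: [440.6, 295.4, 78.6]
orientation: [-0.109, -3.14, 0.0]
ft_force: [-0.3, -0.3, 0.5]
width: 13.8
grasp_force: 0.0
```

Emit:
servo_tool --pt "0 0 0 0 0 0 -0.8" --pt "0 0 0 0 0 0 -1" --pt "0 0 0 0 0 0 -1"

```text
t: 3.42
ee_pos: [440.5, 295.4, 78.6]
orientation: [-0.109, -3.14, 0.0]
ft_force: [-0.2, 0.9, -0.3]
width: 12.6
grasp_force: 30.0
```

Gripped (12.6 mm). Lift and carry above the guide.

Emit:
servo_tool --pt "0 0 1 0 0 0 -1" --pt "0 0 3 0 0 0 -1" --pt "0 0 6 0 0 0 -1" --pt "0 0 9 0 0 0 -1" --pt "0 0 12 0 0 0 -1" --pt "0 0 15 0 0 0 -1" --pt "0.3 -2 18 0 0 0 -1" --pt "0.9 -5 19 0 0 0 -1" --pt "1.4 -8 19 0 0 0 -1" --pt "2.0 -11.5 19 0 0 0 -1" --pt "2.6 -15 19 0 0 0 -1" --pt "3.2 -18.5 19 0 0 0 -1" --pt "3.9 -22 19 0 0 0 -1" --pt "4.4 -25 19 0 0 0 -1" --pt "4.9 -28 19 0 0 0 -1" --pt "5.2 -29.6 19 0 0 0 -1" --pt "5.36 -30.5 19 0 0 0 -1" --pt "5.36 -30.5 18.5 0 0 0 -1" --pt "5.36 -30.5 18.5 0 0 0 -1" --pt "5.36 -30.5 18.5 0 0 0 -1"

```text
t: 5.08
ee_pos: [493.6, -8.7, 263.4]
orientation: [-0.107, -3.139, -0.0]
ft_force: [-0.3, 0.1, -0.0]
width: 12.3
grasp_force: 30.0
```

Emit:
servo_tool --pt "0 0 0 0 0 0 -1" --pt "0 0 0 0 0 0 -1" --pt "0 0 0 0 0 0 -1"

```text
t: 5.33
ee_pos: [494.1, -8.8, 263.7]
orientation: [0.107, 3.14, 0.0]
ft_force: [0.7, -0.0, 0.5]
width: 12.2
grasp_force: 30.0
```

Run:
```python
from h import *
np.set_printoptions(precision=1,suppress=True)
S=grab("side");T=grab("top")
a=cv2.resize(S["image"][110:210,230:330,::-1],None,fx=4,fy=4,interpolation=cv2.INTER_CUBIC)
b=cv2.resize(T["image"][160:260,210:310,::-1],None,fx=4,fy=4,interpolation=cv2.INTER_CUBIC)
cv2.imwrite("pics/over.png",np.hstack([a,b]));print(ctrl.get_obs()["ee_pos"])
# expected projections
def proj(d,p):
    E=d["extrinsics"];q=E[:3,:3].T@(np.array(p)-E[:3,3]);return np.array([d["cx"]+d["fx"]*q[0]/-q[2],d["cy"]-d["fy"]*q[1]/-q[2]])
e=ctrl.get_obs()["ee_pos"]; t=e-[0,0,68.6]
for n,p in(("tip",t),("collar",t+[0,0,60]),("guide",[494.1,-10.4,175]),("guide bottom",[494.1,-10.4,145])): print(n,p,(proj(S,p)-[230,110])*4,(proj(T,p)-[210,160])*4)
```

```text
[494.2  -9.1 263.7]
tip [494.2  -9.1 195.1] [198.1 235.1] [191.2 190.1]
collar [494.2  -9.1 255.1] [199.8 172.9] [192.4 178.7]
guide [494.1, -10.4, 175] [197.8 254.2] [192.4 193.8]
guide bottom [494.1, -10.4, 145] [197.  283.3] [191.8 198.9]
```

View pics/over.png

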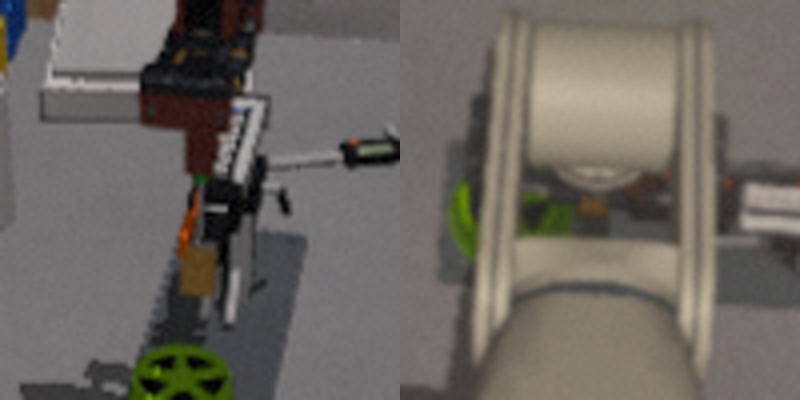

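Side crop: brass block at (198,270), collar/green at (201,180), rod in line above the block, as predicted; I'll refine with the brass outline and the rod column.

Run:
```python
from h import *
np.set_printoptions(precision=2,suppress=True,linewidth=200)
S=grab("side");T=grab("top")
def proj(d,p):
    E=d["extrinsics"];q=E[:3,:3].T@(np.array(p)-E[:3,3]);return np.array([d["cx"]+d["fx"]*q[0]/-q[2],d["cy"]-d["fy"]*q[1]/-q[2]])
g=np.array([494.1,-10.4,160]);ux=np.array([.998,-.063,0]);uy=np.array([.063,.998,0])
for n,d in(("side",S),("top",T)):
    pts=np.float32([proj(d,g+13*a*ux+13*b*uy+[0,0,15*c]) for a in(-1,1) for b in(-1,1) for c in(-1,1)])
    h=cv2.convexHull(pts);m=cv2.moments(h);print(n,"hull c",m["m10"]/m["m00"],m["m01"]/m["m00"],"area",m["m00"],"box",pts.min(0),pts.max(0))
print(blobs(S["image"],(12,80,50),(28,255,255),(250,160,310,195)))
np.save("sover.npy",S["image"])
print(S["image"].sum(2)[150:176,272:290])
```

```text
side hull c 279.3208634611787 177.21759280924704 area 101.9178131853696 box [274.71 170.85] [284.   183.62]
top hull c 258.0526387348661 209.05108841728162 area 73.63847286987584 box [253.75 204.19] [262.38 213.91]
[([278.98, 177.34], [275, 171, 10, 13, 107])]
[[340 331 344 306 195  81  90  79  88 105  96 166 290 382 432 285 211 414]
 [344 345 351 314 191  97  94  99 116  85  71 253 420 419 345 142 250 448]
 [350 350 346 311 201 104  97  89 107  86  99 225 379 404 403 134 311 494]
 [350 338 333 330 260 198  91  93  80 105  84 151 262 265 239 105 325 494]
 [334 341 332 348 346 305 117  83 107  95  76 103 153 170 189 123 317 473]
 [336 345 340 342 346 316 172 112 162 107  75  37  58  41  67  82 197 355]
 [333 340 342 352 356 311 156 151 200 110  40  77  56  44  45  66  77 105]
 [339 344 350 350 336 261  94 157 204  87  43  54  70  64  29  68  39  71]
 [338 346 348 342 317 156 121 212 210  68  48  59  35  47  56  69  61  59]
 [330 344 335 351 306  85 121 229 205  67  50  42  24  53  53  53  66  49]
 [340 338 337 335 291  44 117 221 207  84  74  33  28  35   7  54   3  41]
 [342 338 341 
[... 411 characters left out ...]
 52  34  51  29  12 108]
 [339 342 322 230 199 131 165 190 200  70  47  70  61  52   0  38   9 115]
 [349 351 308 269 257 139 164 175 190  50  65  52  75  58  26  97 162 199]
 [336 320 232 191 219 114 147 212 134  55  64  55  45  50  32 139 255 262]
 [340 318 224 180 162 140 188 259 149 138 132 111  72  27  25 141 257 257]
 [335 297 239 185 175 172 193 208 210 214 207 194  98  28  52 144 262 257]
 [313 241 187 155 180 183 191 191 200 197 206 187 106  33  16 135 274 257]
 [321 240 193 164 188 179 186 190 184 188 178 161 107  15  12 148 252 265]
 [316 263 203 189 181 177 189 202 197 166 183 177  91  31  50 153 274 263]
 [257 222 209 201 184 177 184 185 178 171 173 153  82  27  55 169 261 266]]
```

Emit:
servo_tool --pt "0 -0.08 -0.5 0 0 0 -1" --pt "0 -0.08 -1 0 0 0 -1" --pt "0 -0.08 -1.4 0 0 0 -1" --pt "0 -0.08 -1.7 0 0 0 -1" --pt "0 -0.08 -2 0 0 0 -1" --pt "0 -0.08 -2.3 0 0 0 -1" --pt "0 -0.08 -2.6 0 0 0 -1" --pt "0 -0.08 -2.9 0 0 0 -1" --pt "0 -0.08 -2.9 0 0 0 -1"

```text
t: 6.28
ee_pos: [493.8, -10.4, 234.0]
orientation: [-0.109, -3.139, -0.0]
ft_force: [0.1, 0.4, 0.1]
width: 12.6
grasp_force: 30.0
```

Emit:
servo_tool --pt "0 0 -0.5 0 0 0 -1" --pt "0 0 -1 0 0 0 -1" --pt "0 0 -1.5 0 0 0 -1" --pt "0 0 -2 0 0 0 -1" --pt "0 0 -2.5 0 0 0 -1" --pt "0 0 -3 0 0 0 -1" --pt "0 0 -3.5 0 0 0 -1" --pt "0 0 -4 0 0 0 -1" --pt "0 0 -4.3 0 0 0 -1" --pt "0 0 -4.5 0 0 0 -1" --pt "0 0 -4.5 0 0 0 -1"

```text
t: 7.2
ee_pos: [493.9, -10.4, 189.2]
orientation: [-0.108, -3.139, 0.0]
ft_force: [-1.1, -0.3, 0.1]
width: 12.8
grasp_force: 30.0
```

Emit:
servo_tool --pt "0 0 -0.2 0 0 0 -1" --pt "0 0 -0.4 0 0 0 -1" --pt "0 0 -0.5 0 0 0 -1" --pt "0 0 -0.6 0 0 0 -1" --pt "0 0 -0.65 0 0 0 -1" --pt "0 0 -0.65 0 0 0 -1"

```text
t: 7.7
ee_pos: [494.2, -10.4, 183.5]
orientation: [0.108, 3.14, -0.0]
ft_force: [-1.8, -0.3, 3.4]
width: 12.3
grasp_force: 30.0
```

Emit:
servo_tool --pt "0 0 -0.1 0 0 0 -1" --pt "0 0 -0.1 0 0 0 -1" --pt "0 0 -0.1 0 0 0 -1"

```text
t: 7.95
ee_pos: [494.3, -10.4, 183.4]
orientation: [0.108, 3.139, -0.0]
ft_force: [-5.3, -0.6, 13.5]
width: 12.3
grasp_force: 30.0
```

Emit:
servo_tool --pt "0 0 0.1 0 0 0 -0.6" --pt "0 0 0.1 0 0 0 -0.3" --pt "0 0 0.1 0 0 0 -0.3" --pt "0 0 0.1 0 0 0 -0.3" --pt "0 0 0.1 0 0 0 -0.3" --pt "0 0 0.1 0 0 0 -0.3"

```text
t: 8.45
ee_pos: [494.1, -10.4, 183.0]
orientation: [-0.108, -3.139, 0.0]
ft_force: [0.6, 0.1, 0.4]
width: 30.6
grasp_force: 0.0
```

Emit:
servo_tool --pt "0 0 1 0 0 0 -0.3" --pt "0 0 3 0 0 0 -0.3" --pt "0 0 6 0 0 0 -0.3" --pt "0 0 9 0 0 0 0" --pt "0 0 9 0 0 -7 0.3" --pt "0 0 9 0 0 -14 0.6" --pt "0 0 9 0 0 -21 1" --pt "0 0 9 0 0 -28 1" --pt "0 0 9 0 0 -35 1" --pt "0 0 9 0 0 -42 1" --pt "0 0 9 0 0 -49 1" --pt "0 0 9 0 0 -56 1" --pt "0 0 9 0 0 -63 1" --pt "0 -1 9 0 0 -70 1" --pt "0.2 -3 9 0 0 -77 1" --pt "0.2 -5 9 0 0 -84 1" --pt "0.2 -5 9 0 0 -89.7 1" --pt "0.2 -5 9 0 0 -89.7 1" --pt "0.2 -5 9 0 0 -89.7 1"

```text
t: 10.03
ee_pos: [496.1, -60.5, 273.7]
orientation: [2.288, 2.152, 0.0]
ft_force: [0.5, -0.1, -0.2]
width: 88.0
grasp_force: 0.0
```

Run:
```python
from h import *
S=grab("side")
o=ctrl.get_obs();print(o["ee_pos"],o["orientation"])
a=cv2.resize(S["image"][120:200,240:320,::-1],None,fx=6,fy=6,interpolation=cv2.INTER_CUBIC)
cv2.imwrite("pics/seated.png",a)
```

```text
[496.15048198 -60.24042179 273.55566297] [2.28759152e+00 2.15306481e+00 3.66973802e-04]
```

View pics/seated.png

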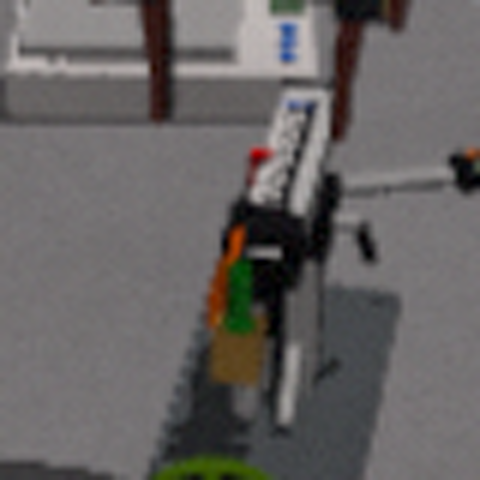

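Side crop shows the green head (238,300) with its collar on the brass and the rod showing below at (245,400): seated. Now descend on the boom head.

Emit:
servo_tool --pt "0 0 -3 0 0 0 1" --pt "0 0 -6 0 0 0 1" --pt "0 0 -8 0 0 0 1" --pt "0 0 -10 0 0 0 1" --pt "0 0 -12 0 0 0 1" --pt "0 0 -13 0 0 0 1" --pt "0 0 -13 0 0 0 0.6" --pt "0 0 -13 0 0 0 0.2" --pt "0 0 -13 0 0 0 0.1" --pt "0 0 -13 0 0 0 0.0" --pt "0 0 -13 0 0 0 0.0" --pt "0 0 -13 0 0 0 0.0"

```text
t: 11.08
ee_pos: [496.7, -60.5, 144.0]
orientation: [2.29, 2.149, 0.002]
ft_force: [-0.3, -0.9, 0.5]
width: 51.8
grasp_force: 0.0
```

Emit:
servo_tool --pt "0 0 0 0 0 0 -0.05" --pt "0 0 0 0 0 0 -0.1" --pt "0 0 0 0 0 0 -0.1" --pt "0 0 0 0 0 0 -0.1"

```text
t: 11.42
ee_pos: [496.1, -60.5, 143.2]
orientation: [2.291, 2.149, -0.0]
ft_force: [-0.6, -0.4, -0.4]
width: 39.7
grasp_force: 0.0
```

Emit:
servo_tool --pt "0 0 0 0 0 0 -0.2" --pt "0 0 0 0 0 0 -0.3" --pt "0 0 0 0 0 0 -0.3" --pt "0 0 0 0 0 0 -0.5" --pt "0 0 0 0 0 0 -1" --pt "0 0 0 0 0 0 -1" --pt "0 0 0 0 0 0 -1"

```text
t: 12.0
ee_pos: [493.0, -60.2, 143.0]
orientation: [-2.287, -2.147, 0.007]
ft_force: [-11.3, -0.3, 12.2]
width: 31.8
grasp_force: 30.0
```

Emit:
servo_tool --pt "-0.15 0 0 0 0 0 -1" --pt "-0.3 0 0 0 0 0 -1" --pt "-0.3 0 0 0 0 0 -1" --pt "-0.3 0 0 0 0 0 -1"

```text
t: 12.33
ee_pos: [493.1, -60.2, 143.2]
orientation: [-2.291, -2.149, -0.0]
ft_force: [-1.8, 3.1, 1.4]
width: 31.4
grasp_force: 30.0
```

Run:
```python
from h import *
np.set_printoptions(precision=2,suppress=True)
o=ctrl.get_obs();print(o)
```

```text
{'t': 12.3333, 'qpos': array([-0.15,  0.35,  1.97,  0.  ,  0.82, -0.08]), 'qvel': array([-0.  ,  0.  , -0.  ,  0.  ,  0.01,  0.  ]), 'joint_torque': array([ -1.52, -43.36, -21.48,  -0.3 ,  -0.49,   0.29]), 'ee_pos': array([493.09, -60.21, 143.18]), 'orientation': array([-2.29, -2.15, -0.  ]), 'ft_force': array([-1.78,  3.05,  1.38]), 'moment': array([0.42, 0.34, 0.32]), 'grasp_force': 30.019967257976532, 'width': 31.399378527295276}
```

Button squeezed (31.4 mm), low side load. Draw 20 mm as a first step.

Emit:
servo_tool --pt "0.03 0.4 0 0 0 0 -1" --pt "0.05 0.8 0 0 0 0 -1" --pt "0.08 1.2 0 0 0 0 -1" --pt "0.1 1.6 0 0 0 0 -1" --pt "0.13 2 0 0 0 0 -1" --pt "0.13 2 0 0 0 0 -1" --pt "0.13 2 0 0 0 0 -1"

```text
t: 12.92
ee_pos: [494.4, -40.1, 143.1]
orientation: [-2.29, -2.15, 0.0]
ft_force: [-2.7, -1.6, 1.8]
width: 31.4
grasp_force: 30.0
```

Emit:
servo_tool --pt "0.03 0.4 0 0 0 0 -1" --pt "0.06 0.9 0 0 0 0 -1" --pt "0.09 1.4 0 0 0 0 -1" --pt "0.12 1.9 0 0 0 0 -1" --pt "0.16 2.4 0 0 0 0 -1" --pt "0.19 2.9 0 0 0 0 -1" --pt "0.22 3.4 0 0 0 0 -1" --pt "0.25 3.9 0 0 0 0 -1" --pt "0.27 4.2 0 0 0 0 -1" --pt "0.27 4.2 0 0 0 0 -1" --pt "0.27 4.2 0 0 0 0 -1"

```text
t: 13.83
ee_pos: [497.1, 1.9, 143.1]
orientation: [-2.291, -2.15, -0.0]
ft_force: [-2.3, -2.0, 1.3]
width: 32.0
grasp_force: 30.0
```

Run:
```python
from h import *
S=grab("side");T=grab("top");print(ctrl.get_obs()["ee_pos"])
a=cv2.resize(S["image"][120:180,255:315,::-1],None,fx=6,fy=6,interpolation=cv2.INTER_CUBIC)
b=cv2.resize(T["image"][185:245,280:350,::-1],None,fx=6,fy=6,interpolation=cv2.INTER_CUBIC)
cv2.imwrite("pics/drawn.png",np.hstack([a,b]))
```

```text
[497.12632399   1.57671244 143.14307286]
```

View pics/drawn.png

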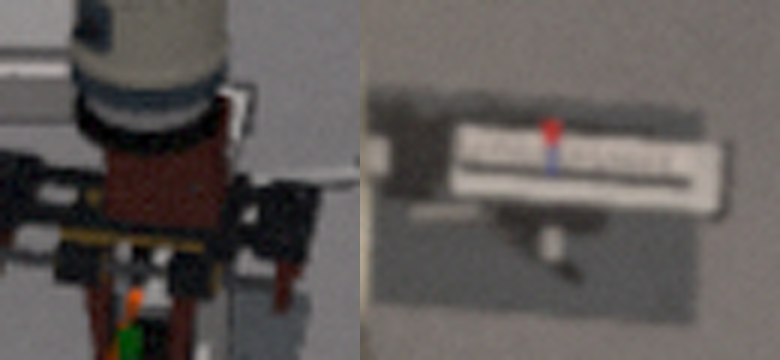

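Top crop: pointer at (553,160), marker at (551,132), nearly aligned; measure subpixel.

Run:
```python
from h import *
np.set_printoptions(precision=2,suppress=True)
u=np.array([.063,.998,0]); R=[];B=[];sl=[]
for i in range(4):
    T=grab("top"); im=T["image"].astype(float)[198:218,304:320]; yy,xx=np.mgrid[198:218,304:320]
    r,g,b=im[...,0],im[...,1],im[...,2]
    wr=np.clip(r-np.maximum(g,b)-50,0,None); wb=np.clip(b-r-25,0,None)
    c=lambda w:((w*xx).sum()/w.sum(),(w*yy).sum()/w.sum())
    R.append(c(wr));B.append(c(wb))
    if i==0: print((wr>0).sum(),(wb>0).sum(), wb.max(1).astype(int))
    # sleeve white outline for yaw
    m=((T["image"].min(2)>140)*255).astype(np.uint8); k=np.zeros_like(m);k[195:230,290:345]=m[195:230,290:345]
    cn=max(cv2.findContours(k,0,2)[0],key=cv2.contourArea); sl.append(cv2.minAreaRect(cn))
R,B=np.mean(R,0),np.mean(B,0);print(R,B,sl[0])
m=onz(T,*R,178);p=onz(T,*B,178);print(m,p,"marker-pointer along y",(m-p)@u)
```

```text
13 0 [0 0 0 0 0 0 0 0 0 0 0 0 0 0 0 0 0 0 0 0]
[311.41 206.42] [nan nan] ((317.25225830078125, 212.71681213378906), (42.23957061767578, 10.177407264709473), 3.814074993133545)
[ 501.98 -182.85  178.  ] [nan nan nan] marker-pointer along y nan<stdin>:8: RuntimeWarning: invalid value encountered in scalar divide
```

Run:
```python
from h import *
np.set_printoptions(precision=2,suppress=True)
u=np.array([.063,.998,0]); im=np.mean([ (T:=grab("top"))["image"].astype(float) for _ in range(6)],0)
s=(slice(200,216),slice(304,320)); yy,xx=np.mgrid[s]; r,g,b=np.moveaxis(im[s],2,0)
d=b-r; d=d-np.median(d); print(d[:,3:13].astype(int))
w=np.clip(d-12,0,None)*(yy>=209)*(yy<=214)*(abs(xx-311.5)<3); wr=np.clip(r-np.maximum(g,b)-40,0,None)
c=lambda w:((w*xx).sum()/w.sum(),(w*yy).sum()/w.sum())
R,B=c(wr),c(w);m=onz(T,*R,178);p=onz(T,*B,178);print(R,B,m,p,(m-p)@u)
```

```text
[[  1   0   1   0   1   1   0   0   0   0]
 [  4   3   3   3   3   3   3   1   2   1]
 [  6   6   5   5   7   7   6   5   6   6]
 [  7   5   6   6   6   6   8   6   8   7]
 [  4   4   1 -10 -20 -16  -4   4   6   8]
 [  4   3  -9 -46 -75 -70 -38  -5   6   6]
 [  1   0 -13 -56 -99 -96 -51 -10   3   4]
 [ -3  -5 -14 -50 -97 -91 -43 -10  -3   0]
 [ -7  -9 -16 -39 -69 -63 -32 -12  -8  -6]
 [ -8  -9 -11 -17 -16  -7  -8  -9  -8  -8]
 [ -8  -7  -8  -4  13  25   9  -5  -7  -6]
 [ -5  -7  -6   0  23  32  12  -2  -5  -5]
 [ -2  -2  -3   4  27  33   9  -2  -4  -6]
 [  0   0   1   9  31  33  11   0   0   0]
 [ -1   0   0   3  14  14   5   1   1   1]
 [ -5  -4  -4  -4  -1  -1  -3  -3  -3  -4]]
(np.float64(311.40910558605106), np.float64(206.4000645786245)) (np.float64(311.62378797672926), np.float64(211.91014867485455)) [ 502.05 -182.86  178.  ] [ 484.09 -183.25  178.  ] 1.5196279946054956
```

Emit:
servo_tool --pt "0.01 0.15 0 0 0 0 -1" --pt "0.01 0.15 0 0 0 0 -1" --pt "0.01 0.15 0 0 0 0 -1" --pt "0.01 0.15 0 0 0 0 -1" --pt "0.01 0.15 0 0 0 0 -1" --pt "0.01 0.15 0 0 0 0 -1"

```text
t: 14.93
ee_pos: [497.2, 3.1, 143.1]
orientation: [-2.291, -2.149, 0.0]
ft_force: [-1.9, -2.5, 1.5]
width: 31.2
grasp_force: 30.0
```

Run:
```python
from h import *
np.set_printoptions(precision=2,suppress=True)
u=np.array([.063,.998,0]); im=np.mean([ (T:=grab("top"))["image"].astype(float) for _ in range(6)],0)
s=(slice(200,216),slice(304,320)); yy,xx=np.mgrid[s]; r,g,b=np.moveaxis(im[s],2,0)
d=b-r; d=d-np.median(d)
w=np.clip(d-12,0,None)*(yy>=209)*(yy<=214)*(abs(xx-311.5)<3); wr=np.clip(r-np.maximum(g,b)-40,0,None)
c=lambda w:((w*xx).sum()/w.sum(),(w*yy).sum()/w.sum())
R,B=c(wr),c(w);m=onz(T,*R,178);p=onz(T,*B,178);print(R,B,m,p,(m-p)@u)
S=grab("side")
print("green",blobs(S["image"],(45,120,30),(80,255,255),(265,165,290,200)),"brass",blobs(S["image"],(12,80,50),(28,255,255),(250,165,310,215)))
o=ctrl.get_obs();print(o["t"],o["ee_pos"],o["width"],o["grasp_force"],o["ft_force"])
```

```text
(np.float64(311.4196825396826), np.float64(206.4063492063492)) (np.float64(311.3533123028391), np.float64(211.69794952681391)) [ 502.03 -182.9   178.  ] [ 484.77 -182.39  178.  ] 0.5804598169714571
green [([276.1, 180.31], [274, 174, 5, 13, 49])] brass [([275.0, 174.0], [274, 174, 3, 1, 3]), ([273.8, 178.6], [273, 177, 2, 4, 5]), ([275.52, 190.18], [271, 182, 10, 14, 94])]
15.2833 [497.26   3.08 143.15] 31.38726524964954 30.015156269073486 [-1.29 -2.47  1.13]
```

```bash
python3 -c "
from workcell import ctrl
print(ctrl.close_job())"
```

```text
the job is handed in; nothing more can be done
None
```

The job is handed in: the green probe is seated in the guide and released, and the boom is held with the button squeezed (grip 31.4 mm) and its pointer about 0.6 mm from the marker's middle, at 15.3 s on the robot clock.

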